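Set a panel over the saw block's edge for cutting

ROBOT

A 7-joint arm with a two-finger parallel gripper is mounted at the origin on the work surface. World frame = base frame: x ahead of the robot, y to its left, z up, the work surface at z = 0. Lengths are in mm, angles in degrees, forces in N, time in s.
With the tool pointing down it reaches from about 400 to 850 mm from the base axis. Payload 4.5 kg.
Tool frame: the origin (TCP) lies at the very end of the fingers, on their centre line; the grasp point (between the pads) lies 19 mm behind it; y points along the fingers, z is the direction in which the jaws open and shut, and the axes are right-handed (so a half turn about y gives the same grasp; the last joint's range is limited). The gripper opens to 85 mm and grips with 20 to 120 N. Pads are 22 mm wide; open, the fingers measure 114 mm over their backs; the gripper's body (76 mm by 85 mm) begins 54 mm behind the grasp point. The pads swing forward as they close: fully open they stand 13 mm farther back than shut.
Start: joints at [73.957, 39.483, -11.15, 89.685, 9.013, 51.709, -12.324], TCP at [192.953, -594.497, 194.917] pointing down, gripper open.
Joint ranges: [-172.22, 172.22], [-26.19, 119.32], [-84.43, 86.54], [7.71, 146.69], [-57.33, 237.33], [2.42, 119.75], [-152.13, 152.13]. Speed limits (degrees/s): [147.25, 147.25, 180, 180, 180, 180, 180].

INTERFACE

Orientations are given as a 3x3 rotation matrix whose columns are the frame's x, y, z axes.
In Python, from rig import sensors, viewer, arm gives the robot as it stands.
- The arm moves only by the shell command python3 -m creep 'ROWS'. ROWS is JSON, a list of rows, each an object of numbers: "jaw": the finger opening in mm, from 0 to 85.4; "dx", "dy", "dz": the shift along the tool's x, y, z in mm; "ax", "ay", "az": the turn, a rotation vector about the tool's x, y, z in degrees. In form: [{"jaw": .., "dx": .., "dy": .., "dz": .., "ax": .., "ay": .., "az": ..}, ...]. A call has 1 to 5 rows; each row is the pose to reach, as a shift and turn from the pose commanded when the call began, along the tool's axes at that moment; what a row does not reach only later rows make up. A row lasts 1/8 s, in which the tool goes at most 62.5 mm and 10.7 degrees, less where a joint would pass 70% of its speed; a pose out of reach is approached as far as the arm can. A call with a gripper value outside its range is refused whole. The fingers move at their own pace and stop on an object; the grip force is fixed at half the most. Time passes only in rows, so rows that repeat a pose let the fingers close. It gives the time, the measured TCP pose, the force and the opening at its end, in the units of the state.
- sensors.state(): the state, without advancing time (a new reading comes with each control period).
- viewer.capture(name): name is "scene" or "side" or "wrist"; returns a dict with "image" (384x512x3 uint8, red, green, blue), "z_map" (384x512 float32, mm along the optical axis (not along the pixel's ray), 0 where there is no reading), "camera_matrix" (3x3 intrinsics, pixels), "world_to_cam" (4x4, takes a point from world to camera coordinates); the wrist camera has in their place "tool_from_camera" (4x4, takes a point from camera to tool coordinates, whose origin is the TCP and whose axes are the tool frame's). Camera axes: x right, y down, z forward; pixel columns grow to the right and rows downward; lengths in mm; the calibration is good to about 2 mm. A picture is of the moment at which its call begins: read the wrist's pose just before it.
- arm.sign_off(): hands the job in, once; it reports no verdict.
The state is a dict: "clock": time; "qpos": joint angles; "joint_velocities": joint speeds; "tau": joint torques, N m; "eef_pos": TCP position; "ee_rot": TCP orientation; "force": force on the tool from outside, world axes, zero at the start; "wrist_torque": the same for the moment, N m; "opening": opening from 0.0 (shut) to 1.0 (fully open).
Only numpy, scipy, OpenCV 4.12 (cv2) and the standard library are available. Lean on these libraries where they do the work, as an engineer would, in place of code of your own. Each camera call takes 0.05 s, during which the arm holds its last target. There are 200 camera calls.

TASK

The thin wooden panel on the white block is to be sawn along the pencil line drawn across it. With the fingertips, push it along the block towards the block's edge furthest from the robot until the pencil line lies right over that edge along its whole length, with the short end beyond the line hanging out in the air. Only slide the panel, never pick it up or lift it; leave the spray bottle, the jar and the wood offcut alone, and finish with the hand clear.

Things in the scene. Friction and masses are not known exactly. Their poses are not given: they have to be found in the camera images.
- block_edge (a point): White flat-topped block, 320 mm long (x), 220 mm wide, 60 mm high, fixed to the bench, turned by up to 0.55 rad. This point is on its top, in the middle of its far edge (the 220 mm edge furthest from the robot): x points out over the edge, square to it, y along it, z up. The top reaches 320 mm back along -x and 110 mm to either side.
- panel: Plain wooden panel 160 x 110 x 9 mm, about 120 g, lying loose on the block. Origin at the centre of its underside: x along its 160 mm length towards the end that is to overhang (at the start within 0.2 rad of the block's x), z up. A dark pencil line 4 mm broad runs square across its width, 50 mm from that end (30 mm to the +x side of the centre), at the start 55 to 110 mm short of the edge.
- panel_center (a point): The panel's centre, half-way through its 9 mm thickness; axes as the panel's.
- line_left (a point): The end of the pencil line at the panel's +y side, on its top face.
- line_right (a point): The end of the pencil line at the panel's -y side, on its top face.
- spray: Bystander, standing on the bench beside the block: white spray bottle with a yellow trigger head, 70 mm in diameter, 186 mm high, its head reaches 55 mm out. Origin at the centre of its underside.
- jar: Bystander, standing on the bench beside the block: amber glass jar with a metal lid, 64 mm in diameter, 85 mm high. Origin at the centre of its underside.
- offcut: Bystander, standing on the bench beside the block: upright piece of wood 45 x 45 x 90 mm. Origin at the centre of its underside.
Things that resemble listed ones, but are neither listed nor needed, are in the scene too. Several things have the shape of the panel; the one meant has the colours described above.

How it is judged:
By the outcome, as a careful person would: the job done as asked, in the order asked, and still so for the second after the job is handed in, with the robot touching nothing.
It also fails if it takes over 48 s, if anything falls off the work surface, if the arm or the gripper's body presses on something with over 40 N, if the wrist force passes 120 N, or if a joint passes its speed limit or range.

## Working session

There is one attempt and no reset: what is moved stays moved. The work goes in short steps, Python scripts to look and compute and a shell command to move; the robot and the scene stay as the last step left them, time stands still between calls to the robot, and variables do not carry over. Pictures are saved under pics/ and viewed, on a budget of 10 in all, crops included, one or two more only if the job needs it, and the job is handed in when it is done.

```bash
mkdir -p pics; ls
python3 - <<'E'
from rig import sensors, viewer, arm
import cv2,numpy as np
s=sensors.state();print(s)
a=viewer.capture("scene");b=viewer.capture("side")
np.savez("s0.npz",**{k:v for k,v in a.items()});np.savez("d0.npz",**b)
cv2.imwrite("pics/a.png",cv2.resize(a["image"][:,:,::-1],(800,600)))
cv2.imwrite("pics/b.png",cv2.resize(b["image"][:,:,::-1],(800,600)))
E
```

```text
pics
{'clock': 0.0, 'qpos': array([ 73.95652294,  39.53326553, -11.1450746 ,  89.74822699,
         9.01253157,  51.70977262, -12.3237707 ]), 'joint_velocities': array([ 0.05800555,  0.06192395, -0.03832134,  0.04996171, -0.01762305,
        0.01233068, -0.06140368]), 'tau': array([ 1.16069725e-03, -5.39610243e+01, -1.26636654e+00, -1.58542353e+01,
        9.07695241e-03,  9.44191182e-03, -7.11859286e-06]), 'eef_pos': array([ 192.64393884, -593.77935502,  194.06773618]), 'ee_rot': array([[-9.51131941e-01, -7.19042361e-04,  3.08783927e-01],
       [-3.08784734e-01,  1.76775707e-03, -9.51130308e-01],
       [ 1.38048011e-04, -9.99998179e-01, -1.90339952e-03]]), 'force': array([ 0.23772555, -0.33612035, -0.88578478]), 'wrist_torque': array([ 0.01802394,  0.03801643, -0.02676276]), 'opening': 1.0016612966471807}
```

View pics/a.png

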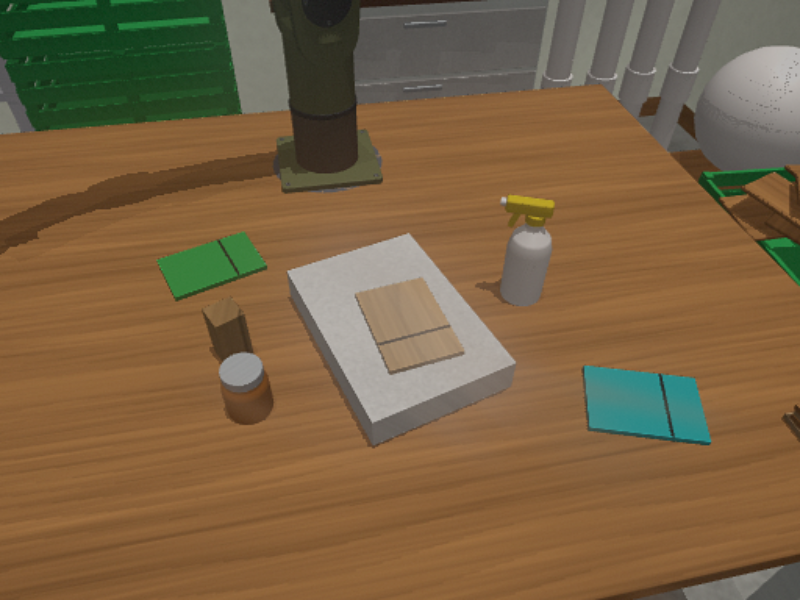

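View pics/b.png

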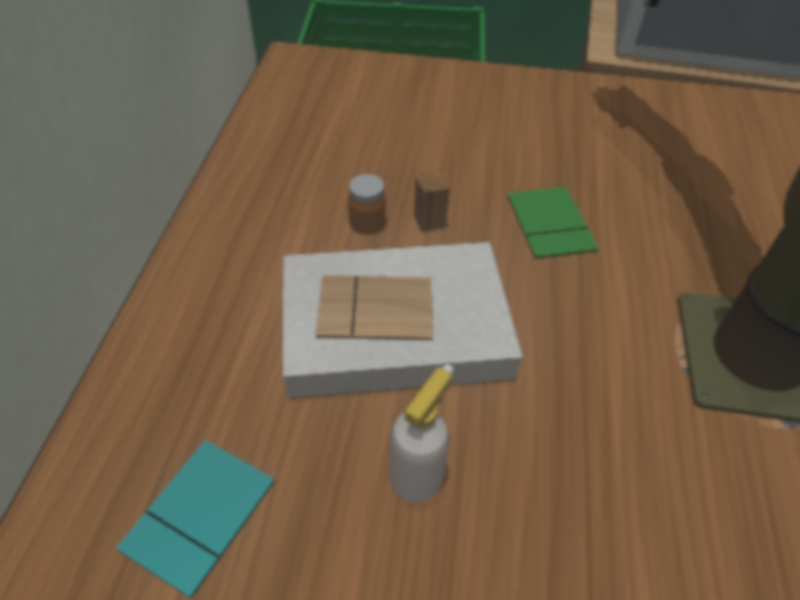

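Three panel-shaped things (scene view): wood on the white block (410,325), green on the bench (212,265), teal on the bench (645,404). The wooden one on the block is the one meant: its colour fits and it lies on the block. Its line, around (415,337), faces the far edge from (372,421) to (513,363). The spray bottle is on the +y side; the jar and offcut are on the -y side. Next I measure and check with a crop.

```bash
cat > h.py <<'E'
import numpy as np,cv2
def plane(px,K,T,z):  # pixels -> world at height z; T world_to_cam
    px=np.atleast_2d(px).astype(float)
    d=np.c_[px,np.ones(len(px))]@np.linalg.inv(K).T
    R=T[:3,:3];c=-R.T@T[:3,3];d=d@R
    return c+d*((z-c[2])/d[:,2])[:,None]
def world(v,T):
    z=v["z_map"];K=v["camera_matrix"];u,w=np.meshgrid(np.arange(z.shape[1]),np.arange(z.shape[0]))
    p=np.dstack([(u-K[0,2])/K[0,0]*z,(w-K[1,2])/K[1,1]*z,z])
    return (p-T[:3,3])@T[:3,:3]
def big(m):
    m=cv2.morphologyEx(m.astype(np.uint8),cv2.MORPH_OPEN,np.ones((3,3)))
    c,_=cv2.findContours(m,cv2.RETR_EXTERNAL,cv2.CHAIN_APPROX_NONE)
    return max(c,key=cv2.contourArea)
def rect(c,K,T,z):
    w=plane(c[:,0],K,T,z)[:,:2].astype(np.float32)
    return cv2.minAreaRect(w)
def measure(v,T,roi=None):
    W=world(v,T);K=v["camera_matrix"];hsv=cv2.cvtColor(v["image"],cv2.COLOR_RGB2HSV)
    ok=(v["z_map"]>0)&(np.hypot(W[...,0],W[...,1])>250)
    top=ok&(W[...,2]>50)&(W[...,2]<76)
    white=top&(hsv[...,1]<50); wood=top&(hsv[...,1]>60)&(hsv[...,2]>20)
    return W,hsv,top,white,wood
E
python3 - <<'E'
from h import *
for f in("s0","d0"):
    v=dict(np.load(f+".npz"));T=v["world_to_cam"];K=v["camera_matrix"]
    W,hsv,top,white,wood=measure(v,T)
    n,l,st,_=cv2.connectedComponentsWithStats(top.astype(np.uint8))
    k=1+np.argmax(st[1:,4]);top=l==k;wood=wood&top
    print(f,"block",rect(big(top),K,T,60)); cp=big(wood);r=rect(cp,K,T,69);print("panel",r,cv2.boxPoints(r).round().tolist())
    m=np.zeros(top.shape,np.uint8);cv2.drawContours(m,[cp],-1,1,-1);m=cv2.erode(m,np.ones((5,5)))
    val=hsv[...,2].astype(float);dk=(m>0)&(val<0.72*np.median(val[m>0]))
    ys,xs=np.nonzero(dk);w=plane(np.c_[xs,ys],K,T,69)[:,:2]
    print("line",len(xs),cv2.fitLine(w.astype(np.float32),cv2.DIST_HUBER,0,.01,.01).ravel(),w.min(0),w.max(0))
    print("heights panel/white",np.median(W[m>0][:,2]),np.median(W[white&top][:,2]))
    print("box",cv2.boxPoints(rect(big(top),K,T,60)).round().tolist())
    # bystanders
    hi=(W[...,2]>30)&(np.hypot(W[...,0],W[...,1])>250)&(W[...,2]<300)&~cv2.dilate(top.astype(np.uint8),np.ones((15,15))).astype(bool)&(v["z_map"]>0)
    n,l,st,_=cv2.connectedComponentsWithStats(hi.astype(np.uint8))
    for i in range(1,n):
        if 100<st[i,4]<8000: q=W[l==i];print("obj",st[i],np.percentile(q,[2,50,98],axis=0).round().tolist())
v=dict(np.load("s0.npz"));cv2.imwrite("pics/c.png",cv2.resize(v["image"][140:290,180:340,::-1],None,fx=4,fy=4,interpolation=2))
E
```

```text
s0 block ((535.09814453125, 36.84259796142578), (326.8858947753906, 222.61874389648438), 15.356851577758789)
panel ((560.6632080078125, 52.565773010253906), (164.43540954589844, 109.5153579711914), 8.253767967224121) [[471.0, 95.0], [487.0, -13.0], [650.0, 10.0], [634.0, 119.0]]Traceback (most recent call last):
  File "<stdin>", line 11, in <module>
cv2.error: OpenCV(4.12.0) /io/opencv/modules/imgproc/src/linefit.cpp:50: error: (-215:Assertion failed) count > 0 in function 'fitLine2D_wods'
```

```bash
cat >> h.py <<'E'
def full(v,T,zl=69):
    K=v["camera_matrix"];W,hsv,top,white,wood=measure(v,T)
    n,l,st,_=cv2.connectedComponentsWithStats(top.astype(np.uint8));top=l==1+np.argmax(st[1:,4])
    cp=big(cv2.morphologyEx((wood&top).astype(np.uint8),cv2.MORPH_CLOSE,np.ones((7,7))))
    m=np.zeros(top.shape,np.uint8);cv2.drawContours(m,[cp],-1,1,-1)
    bh=cv2.morphologyEx(cv2.cvtColor(v["image"],cv2.COLOR_RGB2GRAY),cv2.MORPH_BLACKHAT,np.ones((9,9)))
    me=cv2.erode(m,np.ones((7,7)))
    d=(me>0)&(bh>0.5*np.percentile(bh[me>0],98))
    n,l,st,_=cv2.connectedComponentsWithStats(d.astype(np.uint8),connectivity=8);d=l==1+np.argmax(st[1:,4])
    ys,xs=np.nonzero(d);w=plane(np.c_[xs,ys],K,T,zl)[:,:2].astype(np.float32)
    return W,top,m,cp,w,d
E
python3 - <<'E'
from h import *
for f in("s0","d0"):
    v=dict(np.load(f+".npz"));T=v["world_to_cam"];K=v["camera_matrix"]
    W,top,m,cp,w,d=full(v,T)
    b=rect(big(top),K,T,60);r=rect(cp,K,T,69)
    print(f,"block",b,cv2.boxPoints(b).round().tolist(),"\npanel",r,cv2.boxPoints(r).round().tolist())
    print("line",len(w),cv2.fitLine(w,cv2.DIST_HUBER,0,.01,.01).ravel(),w.min(0),w.max(0), "h",np.median(W[m>0][:,2]),np.median(W[top&(m==0)][:,2]))
    hi=(W[...,2]>30)&(np.hypot(W[...,0],W[...,1])>250)&(W[...,2]<300)&~cv2.dilate(top.astype(np.uint8),np.ones((9,9))).astype(bool)&(v["z_map"]>0)
    n,l,st,_=cv2.connectedComponentsWithStats(hi.astype(np.uint8))
    for i in range(1,n):
        q=W[l==i]
        if 100<st[i,4]<8000 and q[:,0].max()<900: print("obj",st[i],np.percentile(q,[2,50,98],axis=0).round().tolist())
v=dict(np.load("s0.npz"));cv2.imwrite("pics/c.png",cv2.resize(v["image"][140:290,180:340,::-1],None,fx=4,fy=4,interpolation=2))
E
```

```text
s0 block ((535.09814453125, 36.84259796142578), (326.8858947753906, 222.61874389648438), 15.356851577758789) [[348.0, 101.0], [407.0, -114.0], [722.0, -27.0], [663.0, 187.0]] 
panel ((560.6632080078125, 52.565773010253906), (164.43540954589844, 109.5153579711914), 8.253767967224121) [[471.0, 95.0], [487.0, -13.0], [650.0, 10.0], [634.0, 119.0]]
line 77 [ 1.5038344e-01 -9.8862773e-01  5.8688556e+02  5.5983852e+01] [578.8834    13.307573] [594.935    100.029236] h 69.540167576993 60.484484685006905
obj [   0    0  145   38 4537] [[-956.0, -771.0, 34.0], [-606.0, -514.0, 74.0], [-588.0, -218.0, 145.0]]
obj [ 229    0  122   24 2340] [[-606.0, 172.0, 32.0], [-589.0, 404.0, 73.0], [-572.0, 703.0, 121.0]]
obj [ 320  125   35   64 1601] [[450.0, 224.0, 35.0], [482.0, 254.0, 119.0], [502.0, 290.0, 187.0]]
obj [129 190  32  37 748] [[490.0, -230.0, 32.0], [525.0, -202.0, 79.0], [539.0, -176.0, 92.0]]
obj [ 140  226   34   39 1024] [[593.0, -209.0, 32.0], [632.0, -179.0, 78.0], [647.0, -152.0, 87.0]]
d0 block ((529.8577270507812, 44.549827575683594), (317.8076477050781, 224.593505859375), 15.421217918395996) [[347.0, 111.0], [407.0, -106.0], [713.0, -21.0], [653.0, 195.0]] 
panel ((556.343994140625, 59.74751281738281), (155.7095184326172, 109.41325378417969), 8.411376953125) [[471.0, 102.0], [487.0, -6.0], [641.0, 17.0], [625.0, 125.0]]
line 107 [ 1.4307448e-01 -9.8971194e-01  5.8549139e+02  6.6127838e+01] [576.6262    18.894232] [595.347    110.108116] h 67.21444915275347 58.233361473095094
obj [412   0 100  13 744] [[-265.0, -1045.0, 31.0], [-152.0, -1029.0, 46.0], [185.0, -540.0, 256.0]]
obj [265 110  22  30 552] [[482.0, -221.0, 32.0], [509.0, -186.0, 74.0], [537.0, -172.0, 90.0]]
obj [222 112  25  31 630] [[585.0, -200.0, 32.0], [612.0, -161.0, 72.0], [642.0, -147.0, 85.0]]
obj [ 249  238   50   77 2109] [[435.0, 237.0, 34.0], [463.0, 287.0, 122.0], [496.0, 304.0, 185.0]]
```

View pics/c.png

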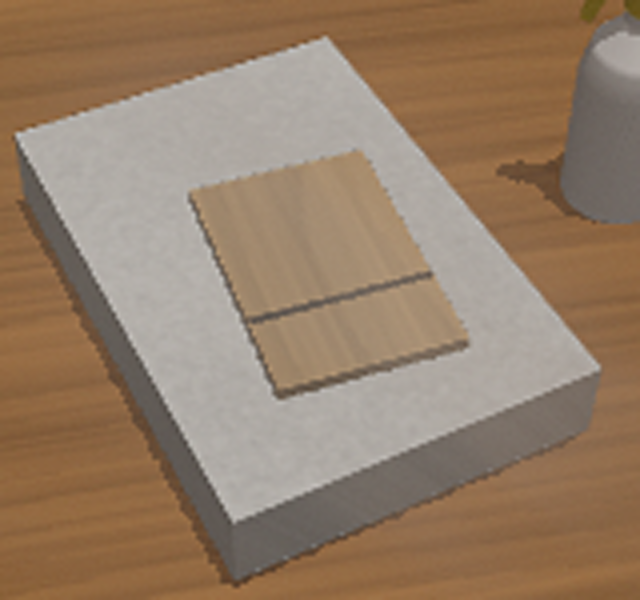

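Confirmed: wood panel with a dark line, in the crop from (250,320) to (430,275). It is about 103 mm short of the edge and turned about 7° relative to the block. The fingers will act as a two-point fence behind its near end.

```bash
R='{"jaw":40,"dx":-312,"dy":0,"dz":-313,"ay":2.6}'; python3 -m creep '[{"jaw":40,"dx":-312,"dy":0,"dz":-313,"ay":2.6},{"jaw":40,"dx":-312,"dy":0,"dz":-313,"ay":2.6},{"jaw":40,"dx":-312,"dy":0,"dz":-313,"ay":2.6},{"jaw":40,"dx":-312,"dy":0,"dz":-313,"ay":2.6},{"jaw":40,"dx":-312,"dy":0,"dz":-313,"ay":2.6}]'
```

```text
$[0]: bad value
```

```bash
python3 -m creep '[{"jaw":40,"dx":-312,"dy":0,"dz":-313,"ax":0,"ay":2.6,"az":0},{"jaw":40,"dx":-312,"dy":0,"dz":-313,"ax":0,"ay":2.6,"az":0},{"jaw":40,"dx":-312,"dy":0,"dz":-313,"ax":0,"ay":2.6,"az":0},{"jaw":40,"dx":-312,"dy":0,"dz":-313,"ax":0,"ay":2.6,"az":0},{"jaw":40,"dx":-312,"dy":0,"dz":-313,"ax":0,"ay":2.6,"az":0}]'
```

```text
clock: 0.72
eef_pos: [335.1, -314.0, 194.8]
ee_rot: [[-0.964, 0.0, 0.265], [-0.265, 0.0, -0.964], [-0.0, -1.0, 0.0]]
force: [1.0, -0.4, 1.2]
opening: 0.468
```

```bash
python3 -m creep '[{"jaw":40,"dx":-191,"dy":0,"dz":-301,"ax":0,"ay":0,"az":0},{"jaw":40,"dx":-191,"dy":0,"dz":-301,"ax":0,"ay":0,"az":0},{"jaw":40,"dx":-191,"dy":0,"dz":-301,"ax":0,"ay":0,"az":0},{"jaw":40,"dx":-191,"dy":0,"dz":-301,"ax":0,"ay":0,"az":0},{"jaw":40,"dx":-191,"dy":0,"dz":-301,"ax":0,"ay":0,"az":0}]'
```

```text
clock: 1.35
eef_pos: [426.2, -15.1, 194.8]
ee_rot: [[-0.964, 0.0, 0.265], [-0.265, -0.0, -0.964], [-0.0, -1.0, 0.0]]
force: [0.8, -0.4, -0.7]
opening: 0.472
```

```bash
python3 -m creep '[{"jaw":40,"dx":-24,"dy":20,"dz":-37,"ax":0,"ay":0,"az":0},{"jaw":40,"dx":-24,"dy":60,"dz":-37,"ax":0,"ay":0,"az":0},{"jaw":40,"dx":-24,"dy":60,"dz":-37,"ax":0,"ay":0,"az":0},{"jaw":40,"dx":-24,"dy":60,"dz":-37,"ax":0,"ay":0,"az":0}]'
python3 - <<'E'
from rig import sensors,viewer
import cv2,numpy as np
s=sensors.state();w=viewer.capture("wrist");print(w["tool_from_camera"].round(3))
np.savez("w1.npz",eef_pos=s["eef_pos"],ee_rot=s["ee_rot"],**w)
a=viewer.capture("scene")
im=np.hstack([cv2.resize(w["image"],(400,300)),cv2.resize(a["image"],(400,300))])
cv2.imwrite("pics/w1.png",im[:,:,::-1])
E
```

```text
clock: 1.85
eef_pos: [439.3, 24.2, 135.6]
ee_rot: [[-0.965, 0.0, 0.264], [-0.264, -0.0, -0.965], [-0.0, -1.0, 0.0]]
force: [-0.8, -0.6, 0.7]
opening: 0.468
[[ 1.0000e-03  9.6000e-01  2.7900e-01 -6.9363e+01]
 [-0.0000e+00 -2.7900e-01  9.6000e-01 -1.7959e+02]
 [ 1.0000e+00 -1.0000e-03  0.0000e+00 -7.5900e-01]
 [ 0.0000e+00  0.0000e+00  0.0000e+00  1.0000e+00]]
```

View pics/w1.png

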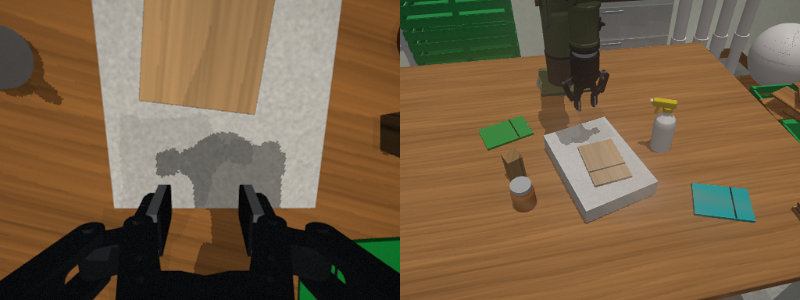

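The wrist view (left half) shows the panel's near end from (139,100) to (254,114), ahead of the fingertips (165,190) and (245,190). I'll measure it from here.

```bash
cat >> h.py <<'E'
def wT(v):
    X=np.eye(4);X[:3,:3]=v["ee_rot"];X[:3,3]=v["eef_pos"];return np.linalg.inv(X@v["tool_from_camera"])
E
python3 - <<'E'
from h import *
v=dict(np.load("w1.npz"));T=wT(v);K=v["camera_matrix"];R=v["ee_rot"];p=v["eef_pos"]
W,hsv,top,white,wood=measure(v,T);W[...,2]
m=wood;m[260:]=0
c=big(m);a=cv2.approxPolyDP(c,4,True)[:,0];q=plane(a,K,T,69);print("panel px",a.tolist(),"tool xz",((q-p)@R)[:,[0,2]].round(1).tolist(),"world",q.round(1).tolist(),"h",np.median(W[m][:,2]))
print(np.median(W[white&(W[...,2]>40)][:,2]))
c=big(top);a=cv2.approxPolyDP(c,4,True)[:,0];q=plane(a,K,T,60);print("block px",a.tolist(),"tool",((q-p)@R)[:,[0,2]].round(1).tolist(),"world",q.round(1).tolist())
E
```

```text
panel px [[184, 0], [178, 127], [325, 146], [351, 0]] tool xz [[-130.5, -52.1], [-48.1, -61.9], [-34.2, 45.8], [-130.5, 58.0]] world [[551.5, 108.9, 69.0], [469.4, 96.6, 69.0], [484.4, -11.0, 69.0], [580.5, 2.7, 69.0]] h 69.63477570467097
60.7589151194394
block px [[117, 0], [147, 266], [176, 266], [183, 252], [198, 246], [203, 236], [219, 237], [221, 266], [304, 266], [307, 236], [325, 236], [327, 246], [340, 248], [349, 266], [403, 266], [437, 0]] tool [[-132.8, -99.7], [69.2, -98.9], [69.3, -74.2], [56.2, -67.3], [50.7, -54.4], [41.6, -49.8], [42.6, -36.5], [69.3, -35.8], [69.4, 34.9], [41.7, 36.5], [41.8, 51.4], [50.8, 53.6], [52.7, 64.6], [69.4, 73.3], [69.5, 119.4], [-132.7, 118.9]] world [[541.1, 155.5, 60.0], [346.5, 101.3, 60.0], [353.0, 77.5, 60.0], [367.4, 74.3, 60.0], [376.1, 63.3, 60.0], [386.1, 61.2, 60.0], [388.7, 48.2, 60.0], [363.0, 40.5, 60.0], [381.6, -27.8, 60.0], [408.7, -22.0, 60.0], [412.6, -36.4, 60.0], [404.5, -40.9, 60.0], [405.6, -52.0, 60.0], [391.7, -64.8, 60.0], [403.8, -109.3, 60.0], [598.7, -55.5, 60.0]]
```

```bash
python3 -m creep '[{"jaw":40,"dx":0,"dy":40,"dz":0,"ax":0,"ay":0,"az":0},{"jaw":40,"dx":0,"dy":69,"dz":0,"ax":0,"ay":0,"az":0},{"jaw":40,"dx":0,"dy":69,"dz":0,"ax":0,"ay":0,"az":0},{"jaw":40,"dx":0,"dy":69,"dz":0,"ax":0,"ay":0,"az":0}]'
python3 -m creep '[{"jaw":40,"dx":0,"dy":2,"dz":0,"ax":0,"ay":0,"az":0},{"jaw":40,"dx":0,"dy":2,"dz":0,"ax":0,"ay":0,"az":0}]'
python3 -m creep '[{"jaw":40,"dx":0,"dy":1.5,"dz":0,"ax":0,"ay":0,"az":0},{"jaw":40,"dx":0,"dy":1.5,"dz":0,"ax":0,"ay":0,"az":0}]'
```

```text
clock: 2.45
eef_pos: [440.1, 24.7, 67.1]
ee_rot: [[-0.964, 0.002, 0.264], [-0.264, 0.0, -0.964], [-0.002, -1.0, 0.0]]
force: [0.8, 0.7, 0.7]
opening: 0.464
clock: 2.7
eef_pos: [439.8, 25.0, 64.6]
ee_rot: [[-0.964, 0.002, 0.265], [-0.265, 0.0, -0.964], [-0.001, -1.0, 0.0]]
force: [0.1, 0.2, -0.1]
opening: 0.471
clock: 2.95
eef_pos: [439.2, 25.0, 62.4]
ee_rot: [[-0.964, 0.0, 0.265], [-0.265, -0.0, -0.964], [-0.0, -1.0, 0.0]]
force: [0.2, 0.3, -0.5]
opening: 0.466
```

```bash
for i in 1 2; do :; done; python3 -m creep '[{"jaw":40,"dx":0,"dy":1.5,"dz":0,"ax":0,"ay":0,"az":0},{"jaw":40,"dx":0,"dy":1.5,"dz":0,"ax":0,"ay":0,"az":0}]'
python3 -m creep '[{"jaw":40,"dx":0,"dy":1,"dz":0,"ax":0,"ay":0,"az":0},{"jaw":40,"dx":0,"dy":1,"dz":0,"ax":0,"ay":0,"az":0}]'
```

```text
clock: 3.2
eef_pos: [439.2, 25.0, 60.7]
ee_rot: [[-0.964, -0.0, 0.265], [-0.265, -0.0, -0.964], [0.0, -1.0, 0.0]]
force: [0.3, -0.3, 0.8]
opening: 0.464
clock: 3.45
eef_pos: [439.2, 24.9, 59.8]
ee_rot: [[-0.964, -0.0, 0.265], [-0.265, -0.0, -0.964], [0.0, -1.0, 0.0]]
force: [-0.0, 0.0, 0.4]
opening: 0.47
```

```bash
python3 -m creep '[{"jaw":40,"dx":0,"dy":1.5,"dz":0,"ax":0,"ay":0,"az":0},{"jaw":40,"dx":0,"dy":1.5,"dz":0,"ax":0,"ay":0,"az":0}]'
python3 -m creep '[{"jaw":40,"dx":0,"dy":1,"dz":0,"ax":0,"ay":0,"az":0},{"jaw":40,"dx":0,"dy":1,"dz":0,"ax":0,"ay":0,"az":0}]'
```

```text
clock: 3.7
eef_pos: [439.2, 25.0, 58.3]
ee_rot: [[-0.964, -0.0, 0.265], [-0.265, -0.0, -0.964], [0.0, -1.0, 0.0]]
force: [-0.2, -0.3, 0.9]
opening: 0.466
clock: 3.95
eef_pos: [439.2, 24.9, 57.3]
ee_rot: [[-0.964, -0.0, 0.265], [-0.265, -0.0, -0.964], [0.0, -1.0, 0.0]]
force: [0.4, 0.1, -0.1]
opening: 0.474
```

```bash
python3 -m creep '[{"jaw":40,"dx":0,"dy":1,"dz":0,"ax":0,"ay":0,"az":0},{"jaw":40,"dx":0,"dy":1,"dz":0,"ax":0,"ay":0,"az":0}]'
python3 -m creep '[{"jaw":40,"dx":0,"dy":1,"dz":0,"ax":0,"ay":0,"az":0},{"jaw":40,"dx":0,"dy":1,"dz":0,"ax":0,"ay":0,"az":0}]'
```

```text
clock: 4.2
eef_pos: [439.2, 25.0, 56.3]
ee_rot: [[-0.964, -0.0, 0.265], [-0.265, -0.0, -0.964], [0.0, -1.0, 0.0]]
force: [0.3, -0.1, 0.3]
opening: 0.473
clock: 4.45
eef_pos: [439.2, 25.0, 55.3]
ee_rot: [[-0.964, -0.0, 0.265], [-0.265, -0.0, -0.964], [0.0, -1.0, 0.0]]
force: [0.6, 0.6, 0.3]
opening: 0.469
```

```bash
python3 -m creep '[{"jaw":40,"dx":0,"dy":1,"dz":0,"ax":0,"ay":0,"az":0},{"jaw":40,"dx":0,"dy":1,"dz":0,"ax":0,"ay":0,"az":0}]'
python3 -m creep '[{"jaw":40,"dx":0,"dy":1,"dz":0,"ax":0,"ay":0,"az":0},{"jaw":40,"dx":0,"dy":1,"dz":0,"ax":0,"ay":0,"az":0}]'
python3 - <<'E'
from rig import sensors,viewer
import cv2,numpy as np
s=sensors.state();w=viewer.capture("wrist")
np.savez("w2.npz",eef_pos=s["eef_pos"],ee_rot=s["ee_rot"],**w);print(s["force"])
b=viewer.capture("side");im=np.hstack([cv2.resize(w["image"],(400,300)),cv2.resize(b["image"][120:270,160:360],(400,300))])
cv2.imwrite("pics/w2.png",im[:,:,::-1])
E
```

```text
clock: 4.7
eef_pos: [439.2, 25.0, 54.3]
ee_rot: [[-0.964, -0.0, 0.265], [-0.265, -0.0, -0.964], [0.0, -1.0, 0.0]]
force: [0.1, -0.0, 0.4]
opening: 0.468
clock: 4.95
eef_pos: [439.2, 25.0, 53.3]
ee_rot: [[-0.964, -0.0, 0.265], [-0.265, -0.0, -0.964], [0.0, -1.0, 0.0]]
force: [0.2, -0.3, -0.1]
opening: 0.465
[ 0.20991346 -0.34653604 -0.12992728]
```

View pics/w2.png

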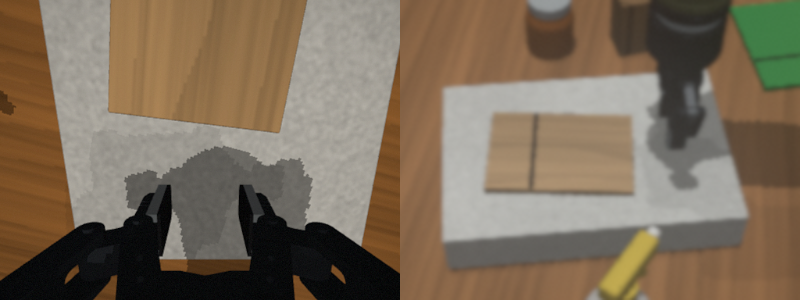

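```bash
python3 - <<'E'
from h import *
v=dict(np.load("w2.npz"));T=wT(v);W=world(v,T);t=(W-v["eef_pos"])@v["ee_rot"]
for r in (236,240,246,254,262):
  print(r,[t[r,c].round(0).tolist() for c in (195,203,210,214,312,318,326,334)])
f=(W[...,2]>63)&(np.abs(t[...,2])<45)&(t[...,0]>-28)&(t[...,0]<30);print("max tool y of finger pts",np.percentile(t[f][:,1],[50,90,98,100]),W[f][:,2].min(), np.percentile(t[f],[1,99],axis=0))
E
python3 -m creep '[{"jaw":40,"dx":0,"dy":1,"dz":0,"ax":0,"ay":0,"az":0},{"jaw":40,"dx":0,"dy":1,"dz":0,"ax":0,"ay":0,"az":0}]'
```

```text
236 [[6.0, -7.0, -38.0], [6.0, -7.0, -34.0], [6.0, -7.0, -30.0], [6.0, -7.0, -28.0], [5.0, -8.0, 27.0], [6.0, -7.0, 31.0], [5.0, -8.0, 35.0], [6.0, -7.0, 39.0]]
240 [[8.0, -8.0, -38.0], [-10.0, -47.0, -26.0], [-10.0, -47.0, -23.0], [-10.0, -47.0, -22.0], [-10.0, -47.0, 21.0], [-10.0, -47.0, 23.0], [8.0, -8.0, 35.0], [8.0, -7.0, 40.0]]
246 [[12.0, -7.0, -39.0], [-9.0, -52.0, -25.0], [-10.0, -53.0, -22.0], [-10.0, -53.0, -21.0], [-10.0, -53.0, 20.0], [-10.0, -53.0, 22.0], [-9.0, -52.0, 26.0], [12.0, -6.0, 40.0]]
254 [[-6.0, -52.0, -29.0], [-9.0, -60.0, -24.0], [-10.0, -61.0, -21.0], [-8.0, -56.0, -20.0], [-8.0, -57.0, 19.0], [-10.0, -61.0, 21.0], [-9.0, -59.0, 25.0], [-5.0, -51.0, 30.0]]
262 [[-9.0, -66.0, -26.0], [-10.0, -67.0, -23.0], [-9.0, -65.0, -21.0], [-4.0, -56.0, -21.0], [-5.0, -59.0, 19.0], [-10.0, -67.0, 20.0], [-10.0, -67.0, 23.0], [-6.0, -60.0, 28.0]]
max tool y of finger pts [-99.96843683 -68.54378038 -48.91447249 -38.05664539] 91.37920406929817 [[ -17.54211225 -128.76328685  -44.49917116]
 [  11.72983127  -45.5580467    44.54173913]]
clock: 5.3
eef_pos: [439.2, 25.0, 52.3]
ee_rot: [[-0.964, -0.0, 0.265], [-0.265, -0.0, -0.964], [0.0, -1.0, 0.0]]
force: [-0.9, -0.1, -0.6]
opening: 0.469
```

No contact yet at TCP z=52, and the wrist depth puts the finger ends well above the block. I'll measure the finger end height with the side and scene depth.

Run:
```python
from h import *
from rig import viewer,sensors
p=sensors.state();R=p["ee_rot"];p=p["eef_pos"];out=[]
for n in("side","scene"):
    v=viewer.capture(n);np.savez(n+"2.npz",**v);T=v["world_to_cam"];W=world(v,T);t=(W-p)@R
    hsv=cv2.cvtColor(v["image"],cv2.COLOR_RGB2HSV)
    f=(np.abs(t[...,0])<45)&(np.abs(t[...,2])<60)&(v["z_map"]>0)&(W[...,2]>64)
    print(n,f.sum(),"lowest z",np.sort(W[f][:,2])[:12].round(1))
    for lo in range(64,130,6):
        g=f&(W[...,2]>=lo)&(W[...,2]<lo+6)
        if g.sum(): print(lo,g.sum(),np.percentile(t[g][:,[0,2]],[0,100],axis=0).round().tolist())
    q=T[:3,:3]@p+T[:3,3];u=v["camera_matrix"]@q;u=(u/u[2])[:2].astype(int);print("tcp px",u)
    im=cv2.resize(v["image"][max(0,u[1]-70):u[1]+30,u[0]-50:u[0]+50],(400,400),interpolation=2);out.append(im)
cv2.imwrite("pics/f.png",np.hstack(out)[:,:,::-1])
```

```text
side 8768 lowest z [64.7 65.  65.3 65.6 65.6 65.7 65.7 65.8 65.9 65.9 66.  66. ]
64 43 [[-45.0, -8.0], [-37.0, 49.0]]
70 1 [[-45.0, 26.0], [-45.0, 26.0]]
88 11 [[-12.0, -28.0], [9.0, 22.0]]
94 26 [[-12.0, -34.0], [9.0, 20.0]]
100 24 [[-13.0, -36.0], [8.0, 19.0]]
106 23 [[-12.0, -36.0], [4.0, 23.0]]
112 20 [[-12.0, -36.0], [5.0, 26.0]]
118 10 [[-12.0, -30.0], [2.0, 22.0]]
124 8 [[-13.0, 18.0], [-8.0, 26.0]]
tcp px [293 195]
scene 7119 lowest z [64.1 64.5 64.5 65.  66.6 67.4 67.4 67.5 67.6 67.7 67.9 68.1]
64 36 [[-45.0, -53.0], [37.0, 51.0]]
70 11 [[-45.0, -5.0], [-39.0, 48.0]]
88 5 [[-11.0, -25.0], [-2.0, 27.0]]
94 21 [[-14.0, -29.0], [11.0, 32.0]]
100 31 [[-13.0, -33.0], [11.0, 35.0]]
106 32 [[-13.0, -33.0], [12.0, 35.0]]
112 34 [[-14.0, -32.0], [10.0, 36.0]]
118 31 [[-13.0, -31.0], [9.0, 36.0]]
124 33 [[-12.0, -28.0], [10.0, 36.0]]
tcp px [239 177]
```

View pics/f.png

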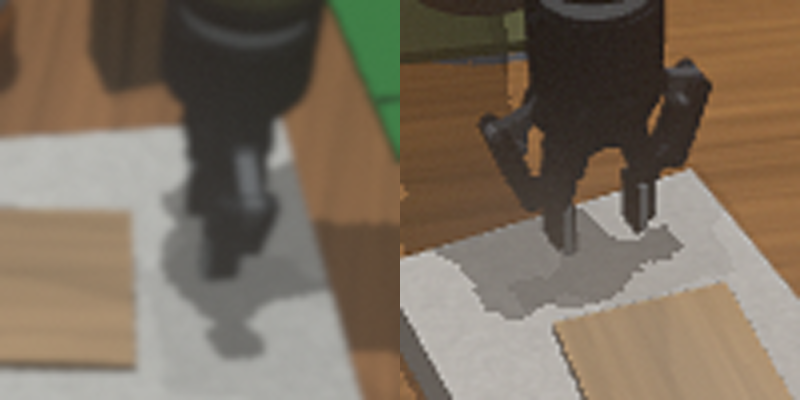

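All three views agree: the real finger ends are at z≈89 while the reported TCP is at 52, so they sit about 36 mm behind it. I'll trust what the cameras show and descend by touch.

```bash
python3 -m creep '[{"jaw":40,"dx":0,"dy":8,"dz":0,"ax":0,"ay":0,"az":0},{"jaw":40,"dx":0,"dy":16,"dz":0,"ax":0,"ay":0,"az":0},{"jaw":40,"dx":0,"dy":20,"dz":0,"ax":0,"ay":0,"az":0},{"jaw":40,"dx":0,"dy":20,"dz":0,"ax":0,"ay":0,"az":0}]'
python3 - <<'E'
from h import *
from rig import viewer,sensors
s=sensors.state();R=s["ee_rot"];p=s["eef_pos"];print(s["force"])
for n in("side","scene"):
    v=viewer.capture(n);T=v["world_to_cam"];W=world(v,T);t=(W-p)@R
    hsv=cv2.cvtColor(v["image"],cv2.COLOR_RGB2HSV)
    f=(np.abs(t[...,0])<16)&(np.abs(t[...,2])<40)&(W[...,2]>63)
    print(n,p,"lowest z",np.sort(W[f][:,2])[:12].round(1), "wht",np.median(W[(np.abs(t[...,0])<16)&(np.abs(t[...,2])<60)&(W[...,2]<63)&(W[...,2]>50)][:,2]))
E
```

```text
clock: 5.9
eef_pos: [438.9, 24.9, 31.9]
ee_rot: [[-0.964, -0.001, 0.265], [-0.265, -0.0, -0.964], [0.001, -1.0, -0.0]]
force: [0.1, 0.1, -0.2]
opening: 0.467
[ 0.0923899   0.08448952 -0.16309397]
side [438.90183546  24.94615783  31.90591903] lowest z [69.2 69.3 70.3 71.7 71.8 71.9 73.5 73.5 74.2 74.2 74.7 74.9] wht 58.33637584299368
scene [438.90183546  24.94615783  31.90591903] lowest z [63.1 69.6 70.9 71.8 72.3 72.4 73.1 73.4 73.4 73.8 73.9 74.4] wht 60.4224143651377
```

Tips are at about 69. I'll go 4 mm lower, then down in fine steps.

```bash
python3 -m creep '[{"jaw":40,"dx":0,"dy":3,"dz":0,"ax":0,"ay":0,"az":0},{"jaw":40,"dx":0,"dy":3,"dz":0,"ax":0,"ay":0,"az":0}]'
python3 -m creep '[{"jaw":40,"dx":0,"dy":1,"dz":0,"ax":0,"ay":0,"az":0},{"jaw":40,"dx":0,"dy":1,"dz":0,"ax":0,"ay":0,"az":0}]'
python3 -m creep '[{"jaw":40,"dx":0,"dy":1,"dz":0,"ax":0,"ay":0,"az":0},{"jaw":40,"dx":0,"dy":1,"dz":0,"ax":0,"ay":0,"az":0}]'
python3 -m creep '[{"jaw":40,"dx":0,"dy":1,"dz":0,"ax":0,"ay":0,"az":0},{"jaw":40,"dx":0,"dy":1,"dz":0,"ax":0,"ay":0,"az":0}]'
```

```text
clock: 6.25
eef_pos: [439.2, 25.0, 29.3]
ee_rot: [[-0.964, -0.0, 0.265], [-0.265, -0.0, -0.964], [0.0, -1.0, 0.0]]
force: [0.0, 0.4, -0.3]
opening: 0.464
clock: 6.5
eef_pos: [439.3, 25.0, 28.4]
ee_rot: [[-0.964, 0.0, 0.265], [-0.265, -0.0, -0.964], [-0.0, -1.0, 0.0]]
force: [0.4, 0.2, -0.3]
opening: 0.464
clock: 6.75
eef_pos: [439.2, 25.0, 27.3]
ee_rot: [[-0.964, -0.0, 0.265], [-0.265, -0.0, -0.964], [0.0, -1.0, 0.0]]
force: [-0.2, -0.2, -0.1]
opening: 0.47
clock: 7.0
eef_pos: [439.2, 25.0, 26.3]
ee_rot: [[-0.964, -0.0, 0.265], [-0.265, -0.0, -0.964], [0.0, -1.0, 0.0]]
force: [-1.4, 0.2, -0.3]
opening: 0.465
```

```bash
python3 -m creep '[{"jaw":40,"dx":0,"dy":1,"dz":0,"ax":0,"ay":0,"az":0},{"jaw":40,"dx":0,"dy":1,"dz":0,"ax":0,"ay":0,"az":0}]'
python3 -m creep '[{"jaw":40,"dx":-8,"dy":0,"dz":0,"ax":0,"ay":0,"az":0},{"jaw":40,"dx":-16,"dy":0,"dz":0,"ax":0,"ay":0,"az":0},{"jaw":40,"dx":-22,"dy":0,"dz":0,"ax":0,"ay":0,"az":0},{"jaw":40,"dx":-27,"dy":0,"dz":0,"ax":0,"ay":0,"az":0},{"jaw":40,"dx":-32,"dy":0,"dz":0,"ax":0,"ay":0,"az":0}]'
python3 - <<'E'
from rig import sensors,viewer
import cv2,numpy as np
s=sensors.state();w=viewer.capture("wrist")
np.savez("w3.npz",eef_pos=s["eef_pos"],ee_rot=s["ee_rot"],**w);print(s["force"])
b=viewer.capture("scene");im=np.hstack([cv2.resize(w["image"],(400,300)),cv2.resize(b["image"][100:250,170:370],(400,300))])
cv2.imwrite("pics/w3.png",im[:,:,::-1])
E
```

```text
clock: 7.25
eef_pos: [439.2, 25.0, 25.3]
ee_rot: [[-0.964, -0.0, 0.265], [-0.265, -0.0, -0.964], [0.0, -1.0, 0.0]]
force: [-0.7, 0.2, -0.1]
opening: 0.468
clock: 7.88
eef_pos: [469.7, 33.2, 25.3]
ee_rot: [[-0.964, -0.001, 0.265], [-0.265, -0.001, -0.964], [0.001, -1.0, 0.0]]
force: [-1.0, -1.1, 1.0]
opening: 0.468
[-1.04374362 -1.07554531  0.95424329]
```

View pics/w3.png

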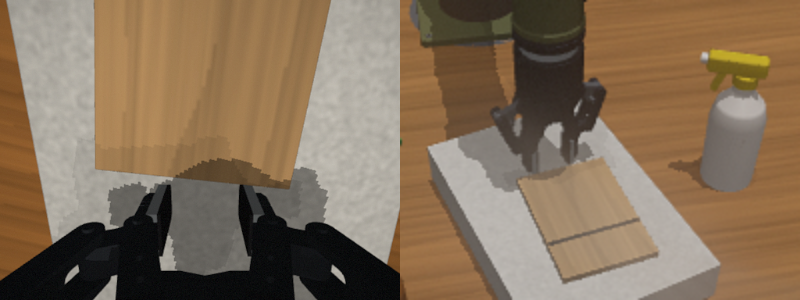

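The right finger has just reached the panel's near end at about (245,183). I'll push on 45 mm and check that the panel follows.

```bash
cat > m.py <<'E'
from h import *
from rig import viewer,sensors
s=sensors.state();R=s["ee_rot"];p=s["eef_pos"];print("F",s["force"].round(1))
w=viewer.capture("wrist");w.update(eef_pos=p,ee_rot=R);np.savez("wl.npz",**w);T=wT(w);K=w["camera_matrix"]
W,hsv,top,white,wood=measure(w,T);wood[240:]=0
a=cv2.approxPolyDP(big(wood),4,True)[:,0];print("wrist panel px",a.tolist(),"tool xz",((plane(a,K,T,69)-p)@R)[:,[0,2]].round(1).tolist())
for n in("scene","side"):
    v=viewer.capture(n);np.savez(n+"l.npz",**v);T=v["world_to_cam"];_,top,m,cp,w,d=full(v,T)
    vx,vy,x,y=cv2.fitLine(w,cv2.DIST_HUBER,0,.01,.01).ravel()
    yaw=np.degrees(np.arctan(-vx/vy));c=(w.min(0)+w.max(0))/2
    print(n,"line yaw",yaw.round(2),"c",c,"ends tool",((np.c_[w[[w[:,1].argmin(),w[:,1].argmax()]],[69,69]]-p)@R)[:,[0,2]].round(1).tolist(),"n",len(w))
E
python3 -m creep '[{"jaw":40,"dx":-9,"dy":0,"dz":0,"ax":0,"ay":0,"az":0},{"jaw":40,"dx":-18,"dy":0,"dz":0,"ax":0,"ay":0,"az":0},{"jaw":40,"dx":-27,"dy":0,"dz":0,"ax":0,"ay":0,"az":0},{"jaw":40,"dx":-36,"dy":0,"dz":0,"ax":0,"ay":0,"az":0},{"jaw":40,"dx":-45,"dy":0,"dz":0,"ax":0,"ay":0,"az":0}]'
python3 m.py
```

```text
clock: 8.6
eef_pos: [514.1, 45.6, 25.4]
ee_rot: [[-0.964, 0.0, 0.265], [-0.265, -0.0, -0.964], [-0.0, -1.0, 0.0]]
force: [-0.2, 0.3, -1.0]
opening: 0.466
F [-0.2  0.3 -1. ]
wrist panel px [[94, 0], [123, 236], [371, 235], [393, 0]] tool xz [[-103.2, -61.9], [-10.2, -62.2], [-10.6, 47.3], [-103.1, 47.0]]
scene line yaw 15.44 c [631.24567  81.94718] ends tool [[-120.8, 40.5], [-124.5, -48.4]] n 87
side line yaw 13.88 c [629.53815  90.68695] ends tool [[-119.5, 32.5], [-124.7, -58.8]] n 106
```

The panel is now square to the fingers (near end at tool x -10.2 and -10.6). About 52 mm remain; I'll push 42, then compare line and edge.

```bash
cat >> m.py <<'E'
# line vs block far edge, in the same picture: block's uncovered top contour on z=60
    K=v["camera_matrix"];W=world(v,T);hsv=cv2.cvtColor(v["image"],cv2.COLOR_RGB2HSV)
    q=plane(np.array([[i,j] for j in range(384) for i in range(512)]),K,T,60).reshape(384,512,3);t=(q-p)@R
    wh=(np.abs(W[...,2]-np.median(W[top][:,2])+0)<14)&(W[...,2]<65.5)&(W[...,2]>48)
    E0=[]
    for lo in range(-110,125,5):
        g=top&(m==0)&(t[...,2]>=lo)&(t[...,2]<lo+5)&(t[...,0]<-60)&(W[...,2]<66)
        if g.sum()>5: E0.append((lo+2.5,t[...,0][g].min().round(1)))
    print("edge (z,x):",E0)
    L=(np.c_[w,np.full(len(w),69)]-p)@R;L=L[:,[0,2]];k=np.polyfit(L[:,1],L[:,0],1);print("line x at z=-55,0,40:",np.polyval(k,[-55,0,40]).round(1))
E
python3 -m creep '[{"jaw":40,"dx":-9,"dy":0,"dz":0,"ax":0,"ay":0,"az":0},{"jaw":40,"dx":-18,"dy":0,"dz":0,"ax":0,"ay":0,"az":0},{"jaw":40,"dx":-27,"dy":0,"dz":0,"ax":0,"ay":0,"az":0},{"jaw":40,"dx":-36,"dy":0,"dz":0,"ax":0,"ay":0,"az":0},{"jaw":40,"dx":-42,"dy":0,"dz":0,"ax":0,"ay":0,"az":0}]'
python3 m.py
python3 - <<'E'
import numpy as np,cv2
a=np.load("scenel.npz")["image"][130:290,190:350];b=np.load("sidel.npz")["image"][140:260,160:320]
cv2.imwrite("pics/g.png",np.hstack([cv2.resize(a,(400,400),interpolation=2),cv2.resize(b,(400,400),interpolation=2)])[:,:,::-1])
E
```

```text
clock: 9.38
eef_pos: [554.7, 56.7, 25.4]
ee_rot: [[-0.964, 0.0, 0.265], [-0.265, 0.0, -0.964], [-0.0, -1.0, 0.0]]
force: [-1.2, -0.1, 0.4]
opening: 0.468
F [-1.2 -0.1  0.4]
wrist panel px [[93, 0], [123, 236], [370, 236], [393, 0]] tool xz [[-103.2, -62.3], [-10.2, -62.2], [-10.1, 46.9], [-103.1, 47.0]]
scene line yaw 15.3 c [670.8197   92.45481] ends tool [[-121.6, 42.3], [-120.5, -49.8]] n 96
edge (z,x): [(-97.5, np.float64(-129.2)), (-92.5, np.float64(-138.4)), (-87.5, np.float64(-137.5)), (-82.5, np.float64(-137.8)), (-77.5, np.float64(-138.2)), (-72.5, np.float64(-137.6)), (-67.5, np.float64(-136.7)), (47.5, np.float64(-170.7)), (52.5, np.float64(-137.7)), (57.5, np.float64(-137.2)), (62.5, np.float64(-139.7)), (67.5, np.float64(-137.9)), (72.5, np.float64(-138.2)), (77.5, np.float64(-137.7)), (82.5, np.float64(-138.0)), (87.5, np.float64(-137.5)), (92.5, np.float64(-138.7)), (97.5, np.float64(-137.3)), (102.5, np.float64(-137.6)), (107.5, np.float64(-136.7)), (112.5, np.float64(-138.3)), (117.5, np.float64(-137.8)), (122.5, np.float64(-136.9))]
line x at z=-55,0,40: [-121.6 -12
[... 151 characters left out ...]
102.5, np.float64(-131.4)), (-97.5, np.float64(-131.4)), (-92.5, np.float64(-131.4)), (-87.5, np.float64(-131.4)), (-82.5, np.float64(-131.4)), (-77.5, np.float64(-131.4)), (-72.5, np.float64(-131.4)), (-67.5, np.float64(-131.4)), (-62.5, np.float64(-131.4)), (52.5, np.float64(-131.7)), (57.5, np.float64(-131.7)), (62.5, np.float64(-131.7)), (67.5, np.float64(-131.7)), (72.5, np.float64(-131.7)), (77.5, np.float64(-131.7)), (82.5, np.float64(-131.7)), (87.5, np.float64(-131.7)), (92.5, np.float64(-131.7)), (97.5, np.float64(-131.8)), (102.5, np.float64(-131.8)), (107.5, np.float64(-131.8)), (112.5, np.float64(-131.8)), (117.5, np.float64(-124.7))]
line x at z=-55,0,40: [-121.8 -121.9 -122. ]
```

View pics/g.png

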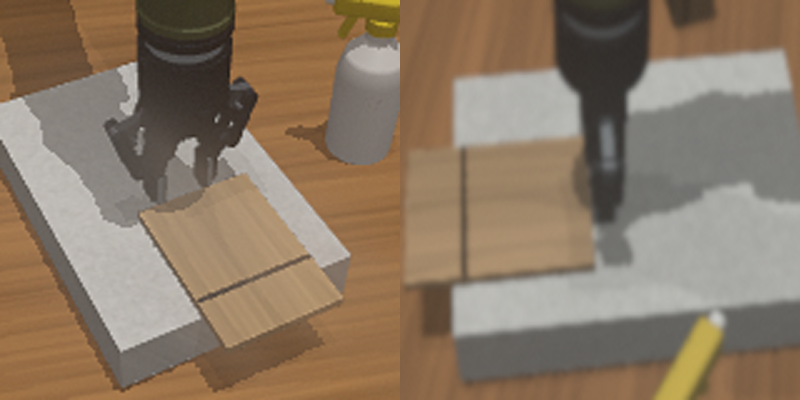

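The line is roughly 10 mm short. The scene's edge figure includes some of the front face, so I'll take averaged brightness profiles across the line (z=69) and the edge (z=60).

```bash
cat > e.py <<'E'
from h import *
from rig import viewer,sensors
import sys
def run(s,views):
    R=s["ee_rot"];p=s["eef_pos"];u=np.r_[-1,0,0];tx=R[:,0];tz=R[:,2]
    xs=np.arange(-165,-95,0.5)
    for n,v in views.items():
        T=v["world_to_cam"];K=v["camera_matrix"];g=cv2.GaussianBlur(cv2.cvtColor(v["image"],cv2.COLOR_RGB2GRAY),(0,0),.5).astype(np.float32)
        def prof(h,z0,z1):
            zs=np.arange(z0,z1,1.);P=np.array([[p+x*tx+z*tz for x in xs] for z in zs]);P[...,2]=h
            c=(P@T[:3,:3].T+T[:3,3])@K.T;uv=(c[...,:2]/c[...,2:]).astype(np.float32)
            return cv2.remap(g,uv[...,0],uv[...,1],1).mean(0)
        sh={"scene":0,"side":-8}[n]   # lateral bias of the side view
        for z0,z1 in((-52,-30),(-30,-10),(-10,10),(10,34)):
            q=prof(69,z0+sh,z1+sh);b=cv2.blur(q[None],(41,1))[0]-q;i=(xs>-150)&(xs<-100);b=np.where(i,b,0).clip(0);k=b.argmax();sl=slice(k-8,k+9)
            print(n,"line z",z0,z1,(xs[sl]*b[sl]).sum()/b[sl].sum())
        for z0,z1 in((-92,-80),(-80,-68),(62,76),(76,90),(90,104)):
            q=prof(60,z0+sh,z1+sh);d=np.abs(np.gradient(q));d[:4]=d[-4:]=0;d[(xs<-146)|(xs>-108)]=0
            k=d.argmax();sl=slice(k-4,k+5);print(n,"edge z",z0,z1,((xs[sl]*d[sl]).sum()/d[sl].sum()).round(2),"|",q[::8].astype(int).tolist() if z0 in(-80,76) else "")
if __name__=="__main__":
    s=sensors.state();run(s,{n:viewer.capture(n) for n in("scene","side")})
E
python3 e.py
```

```text
scene line z -52 -30 -121.9501510025446
scene line z -30 -10 -121.92307269573175
scene line z -10 10 -121.9283687816981
scene line z 10 34 -122.02784649353897
scene edge z -92 -80 -132.4 | 
scene edge z -80 -68 -132.15 | [125, 124, 119, 117, 116, 117, 117, 117, 136, 178, 176, 177, 176, 177, 179, 179, 179, 179]
scene edge z 62 76 -132.49 | 
scene edge z 76 90 -132.43 | [106, 104, 106, 107, 108, 108, 109, 109, 136, 189, 185, 183, 182, 185, 185, 186, 184, 182]
scene edge z 90 104 -132.49 | 
side line z -52 -30 -121.94318854554031
side line z -30 -10 -121.90259990443701
side line z -10 10 -121.99412435725608
side line z 10 34 -122.13558965098255
side edge z -92 -80 -132.08 | 
side edge z -80 -68 -132.93 | [105, 100, 87, 75, 74, 75, 77, 79, 120, 175, 183, 183, 184, 184, 186, 187, 185, 183]
side edge z 62 76 -132.35 | 
side edge z 76 90 -133.19 | [111, 110, 110, 112, 115, 117, 118, 119, 140, 172, 183, 181, 179, 180, 181, 182, 180, 178]
side edge z 90 104 -131.15 |
```

Both views agree the gap is 10.4 mm all along and the line is parallel to the edge. Pushing 10.4 mm.

```bash
python3 -m creep '[{"jaw":40,"dx":-4,"dy":0,"dz":0,"ax":0,"ay":0,"az":0},{"jaw":40,"dx":-7.5,"dy":0,"dz":0,"ax":0,"ay":0,"az":0},{"jaw":40,"dx":-9.5,"dy":0,"dz":0,"ax":0,"ay":0,"az":0},{"jaw":40,"dx":-10.4,"dy":0,"dz":0,"ax":0,"ay":0,"az":0},{"jaw":40,"dx":-10.4,"dy":0,"dz":0,"ax":0,"ay":0,"az":0}]'
python3 e.py | cut -d'|' -f1
```

```text
clock: 10.25
eef_pos: [564.1, 59.3, 25.4]
ee_rot: [[-0.964, 0.0, 0.265], [-0.265, -0.0, -0.964], [-0.0, -1.0, 0.0]]
force: [-0.7, 0.4, -0.3]
opening: 0.471
scene line z -52 -30 -120.80422212878811
scene line z -30 -10 -120.87677597647888
scene line z -10 10 -120.91925524117185
scene line z 10 34 -121.01578997274781
scene edge z -92 -80 -122.48 
scene edge z -80 -68 -122.44 
scene edge z 62 76 -122.59 
scene edge z 76 90 -122.51 
scene edge z 90 104 -122.59 
side line z -52 -30 -120.9945466067399
side line z -30 -10 -121.07141225740487
side line z -10 10 -121.01020731644726
side line z 10 34 -121.17325198764512
side edge z -92 -80 -122.52 
side edge z -80 -68 -122.95 
side edge z 62 76 -120.71 
side edge z 76 90 -123.21 
side edge z 90 104 -121.59
```

```bash
python3 -m creep '[{"jaw":40,"dx":-1,"dy":0,"dz":0,"ax":0,"ay":0,"az":0},{"jaw":40,"dx":-1.5,"dy":0,"dz":0,"ax":0,"ay":0,"az":0},{"jaw":40,"dx":-1.5,"dy":0,"dz":0,"ax":0,"ay":0,"az":0}]'
python3 e.py | cut -d'|' -f1
```

```text
clock: 10.72
eef_pos: [565.5, 59.6, 25.4]
ee_rot: [[-0.964, 0.0, 0.265], [-0.265, -0.0, -0.964], [-0.0, -1.0, 0.0]]
force: [-0.5, -0.4, 0.2]
opening: 0.471
scene line z -52 -30 -120.85645790635157
scene line z -30 -10 -120.91556971974614
scene line z -10 10 -120.97446786343045
scene line z 10 34 -120.98345472913839
scene edge z -92 -80 -121.0 
scene edge z -80 -68 -120.97 
scene edge z 62 76 -121.11 
scene edge z 76 90 -121.05 
scene edge z 90 104 -121.13 
side line z -52 -30 -120.95045698009443
side line z -30 -10 -120.91798543869596
side line z -10 10 -120.93780058776971
side line z 10 34 -120.9626322206126
side edge z -92 -80 -121.02 
side edge z -80 -68 -121.45 
side edge z 62 76 -119.66 
side edge z 76 90 -121.29 
side edge z 90 104 -120.1
```

The line is on the edge to about 0.1 mm. I'll back straight off, then rise and clear.

```bash
python3 -m creep '[{"jaw":40,"dx":5,"dy":0,"dz":0,"ax":0,"ay":0,"az":0},{"jaw":40,"dx":15,"dy":0,"dz":0,"ax":0,"ay":0,"az":0},{"jaw":40,"dx":30,"dy":0,"dz":0,"ax":0,"ay":0,"az":0},{"jaw":40,"dx":40,"dy":0,"dz":0,"ax":0,"ay":0,"az":0},{"jaw":40,"dx":40,"dy":0,"dz":0,"ax":0,"ay":0,"az":0}]'
python3 -m creep '[{"jaw":40,"dx":0,"dy":-40,"dz":0,"ax":0,"ay":0,"az":0},{"jaw":40,"dx":0,"dy":-90,"dz":0,"ax":0,"ay":0,"az":0},{"jaw":40,"dx":10,"dy":-140,"dz":0,"ax":0,"ay":0,"az":0},{"jaw":40,"dx":30,"dy":-160,"dz":0,"ax":0,"ay":0,"az":0},{"jaw":40,"dx":30,"dy":-160,"dz":0,"ax":0,"ay":0,"az":0}]'
python3 - <<'E'
from h import *
from e import run
from rig import viewer,sensors
s=sensors.state();s2=dict(s)
V={n:viewer.capture(n) for n in("scene","side")}
s2["eef_pos"]=np.array([565.5,59.6,25.4]);run(s2,V)
a=V["scene"]["image"][100:300,160:380];b=V["side"]["image"][100:320,140:340]
cv2.imwrite("pics/z.png",np.hstack([cv2.resize(a,(400,400)),cv2.resize(b,(400,400))])[:,:,::-1])
E
```

```text
clock: 11.45
eef_pos: [525.9, 48.7, 25.4]
ee_rot: [[-0.964, -0.001, 0.265], [-0.265, -0.0, -0.964], [0.001, -1.0, 0.0]]
force: [0.6, 0.5, 0.5]
opening: 0.472
clock: 12.08
eef_pos: [498.5, 40.9, 186.9]
ee_rot: [[-0.964, 0.003, 0.265], [-0.265, 0.0, -0.964], [-0.003, -1.0, 0.001]]
force: [-0.1, 0.0, -1.3]
opening: 0.469
scene line z -52 -30 -120.95180172156647
scene line z -30 -10 -121.00370706666557
scene line z -10 10 -121.05801545800257
scene line z 10 34 -121.03067106881639
scene edge z -92 -80 -120.99 | 
scene edge z -80 -68 -120.97 | [115, 116, 120, 120, 119, 115, 113, 112, 113, 113, 113, 143, 173, 170, 172, 171, 172, 174]
scene edge z 62 76 -121.15 | 
scene edge z 76 90 -121.07 | [113, 114, 118, 95, 101, 102, 103, 103, 104, 105, 106, 148, 183, 180, 177, 177, 179, 179]
scene edge z 90 104 -121.15 | 
side line z -52 -30 -121.0326410544115
side line z -30 -10 -120.99302019079629
side line z -10 10 -121.03114198145816
side line z 10 34 -120.99837612519674
side edge z -92 -80 -121.03 | 
side edge z -80 -68 -121.46 | [105, 104, 92, 73, 70, 71, 72, 72, 73, 74, 79, 128, 171, 177, 177, 178, 178, 179]
side edge z 62 76 -120.9 | 
side edge z 76 90 -121.73 | [103, 104, 107, 107, 107, 107, 109, 111, 113, 114, 116, 141, 169, 177, 174, 173, 174, 175]
side edge z 90 104 -119.25 |
```

View pics/z.png

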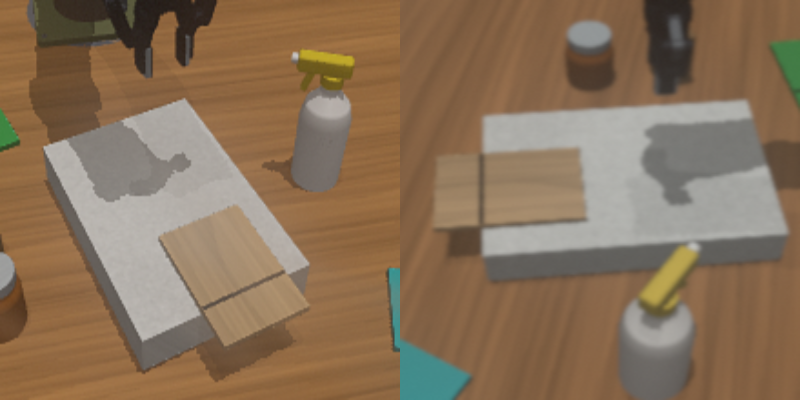

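The line lies over the far edge: left view (205,305) to (285,270), right view x≈482 in line with the edge. The short end overhangs, the panel is flat, the bottle and jar are in place, and the hand is clear. Handing in.

```bash
python3 -c "
from rig import arm
print(arm.sign_off())"
```

```text
the job is handed in; nothing more can be done
None
```

The pencil line now lies over the block's far edge along its whole length, with the short end hanging out in the air. I handed the job in at about 12 s of the 48 s allowed.

**What I did:** I set both fingertips behind the panel's near end and slid it along the block. That squared it up to the edge, and short pushes closed the last 12 mm. I then backed the hand straight off and raised it clear.

**Last checks, hand clear:**
- **Scene view:** the line and the edge agree to about 0.1 mm and are parallel.
- **Side view:** most edge samples are within about 0.7 mm of the line. One noisy sample is off by 1.8 mm.
- **Forces:** wrist-force readings stayed below about 2 N.
- **Bystanders:** the last picture shows the spray bottle and jar where they were. The offcut was hidden or out of frame in it, but no move went near it.

**What disagreed:**
- **Finger length:** the real fingertips sit about 36 mm behind the reported TCP, so I set the working height from the camera depth. The fingers never touched the block while being lowered.
- **Camera offset:** the scene and side views differ by about 8 mm sideways. I measured line and edge in the same picture so this would not matter.

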